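# Centre-punch the drill spot on a bracket

### The arm

A 6-joint arm with a two-finger parallel gripper is mounted at the origin on a cart in front of the work surface, level with it; the furniture and walls round the work are solid. World frame = base frame: x ahead of the robot, y to its left, z up, the work surface at z = 0. Lengths are in mm, angles in rad, forces in N, time in s.
With the tool pointing down it reaches from about 275 to 725 mm from the base axis. Payload 5.6 kg.
Tool frame: the origin (TCP) lies at the very end of the fingers, on their centre line; the grasp point (between the pads) lies 19 mm behind it; z points along the fingers, y is the line along which they close (so a half turn about z gives the same grasp; the last joint's range is limited). The gripper opens to 85 mm and grips with 20 to 120 N. Pads are 22 mm wide; open, the fingers measure 114 mm over their backs; the gripper's body (76 mm by 85 mm) begins 54 mm behind the grasp point. The pads swing forward as they close: fully open they stand 13 mm farther back than shut.
Start: joints at [1.461, 0.255, 0.108, 0, -1.424, -0.285], TCP at [211.516, 507.695, 231.283] pointing down, gripper open.
Joint ranges: [-2.95, 2.95], [-1.21, 1.97], [-1.09, 1.5], [-2.87, 1.71], [-2.94, -0.07], [-3.05, 3.05]. Speed limits (rad/s): [2.57, 2.57, 3.14, 3.14, 3.14, 3.14].

### API

Orientations are given as a unit quaternion [x, y, z, w].
In Python, from workcell import robot gives the robot as it stands. The module is installed in compiled form; this text tells all that it offers. Calls block until the motion is done:
- robot.goto(position, orientation): joint-space move of the TCP to a pose.
- robot.line_to(position, ori=None, vel=150, guard=None): straight line of the TCP; ori=None keeps the orientation; vel is the mean speed in mm/s. With guard (N) it stops when the force on the tool has changed by that much, and returns True; else False.
- robot.move_j(angles): joint-space move.
- robot.gripper_to(opening, grasp_force=None): finger opening in mm; grasp_force is the grip in N (None keeps the last); returns when the fingers have stopped.
- robot.dwell(seconds).
- robot.ik(position, orientation): joint angles nearest the present ones, or None.
- robot.state(): the state.
- robot.read_camera(name): name is "side" or "top"; returns a dict with "image" (384x512x3 uint8, blue, green, red), "camera_matrix" (3x3 intrinsics, pixels), "pose" (4x4, takes a point from camera to world coordinates). Camera axes: x right, y down, z forward; pixel columns grow to the right and rows downward; lengths in mm; the calibration is good to about 2 mm. A picture is of the moment at which its call begins. There is no depth.
A pose or a line that the arm cannot do raises robot.Unreachable and nothing moves.
- robot.sign_off(): hands the job in; it is judged then, once.
The state is a dict: "t": time; "joint_pos": joint angles; "joint_vel": joint speeds; "joint_torque": joint torques, N m; "position": TCP position; "eef_rot": TCP orientation; "force": force on the tool from outside, world axes, zero at the start; "torque": the same for the moment, N m; "grip_width": finger opening in mm; "finger_force": force on a finger pad.
Only numpy, scipy, OpenCV 4.12 (cv2) and the standard library are available. Lean on these libraries where they do the work, as an engineer would, in place of code of your own. Each camera call takes 0.05 s, during which the arm holds its last target. There are 200 camera calls.

### The job

Take the spring-loaded centre punch out of its leaning rest and stand its point on the scribed cross on the bracket. Holding the punch upright, press it straight down until its spring snaps and the point is driven right in; do not fire it anywhere else. Then put the punch back in the rest as it lay, point down on the foot of the trough, let go, and leave the bottles and the measuring cylinder around the work where they stand.

Things in the scene. Friction and masses are not known exactly. Their poses are not given: they have to be found in the camera images.
- punch_grip (a point): Grip centre of the loose steel centre punch, 156 mm long, about 0.17 kg; its z runs along it from point to butt. From the point: sliding point 6 mm thick to 10 mm, taper to 35, round barrel 16 mm thick to 95, collar 22 mm thick to 101, dark square grip 16 x 16 mm to 146 (flats square to its x and y), cap 18 mm thick to 156. This point is at 124 mm on the axis. It starts lying in the rest.
- punch_tip (a point): The very end of the punch's sliding point, on its axis; 124 mm below the grip centre when the point is fully out, 116 mm when it is fully in.
- punch_point (a joint): How far the point is pushed into the punch: 0 (out) to 0.008 m (fully in, hard stop). A hidden spring resists with 3 N at first, rising to a peak of about 12 N at 5 mm, then snaps and falls to about 5 N at 8 mm. Past 7 mm it has snapped. It springs out by itself when unloaded.
- rest: Fixed rest, origin on the bench, z up; base 105 x 90 x 8 mm (x -40 to 65). Its trough, 90 mm long, leans 35 degrees, top towards -x. A lying punch points, point to butt, along the rest's (-0.574, 0, 0.819). The trough is open along (0.819, 0, 0.574): lift out and lay in that way. Flared cheeks 16 mm high, 18 mm apart at the bottom, 29 at the top; collar, grip and cap stand out above it.
- rest_foot (a point): The place on the foot ledge at the trough's lower end where the point of a lying punch rests; 40 mm along the rest's +x from its origin and 25 mm up. The foot ledge is square to the trough.
- rest_grip (a point): Where the grip centre of a punch lying in the rest is: 124 mm from rest_foot along the trough's length.
- mark (a point): Centre of the scribed cross (two dark lines 18 mm long) on the bracket's flat top face, 35 mm above the bench. It may be anywhere on the flat between the two cap screws; the two small dark discs beside the upright flange are holes already drilled, not the mark.
- block: Fixed dark steel block 90 x 130 x 30 mm (x, y, z), origin at the centre of its underside. An aluminium angle bracket is screwed on top: flat part 66 x 112 x 5 mm with its top 35 mm above the bench, upright flange 4 mm thick along its +x edge reaching 68 mm, two cap screws at y +46 and -46 mm reaching 42 mm.
- dark_bottle: Bystander: small dark round bottle, 51 mm wide, 93 mm tall, origin at its underside; leave it alone.
- dropper: Bystander: white dropper bottle with a nozzle, 55 mm wide, 153 mm tall, origin at its underside; leave it alone.
- cylinder: Bystander: measuring cylinder with hexagonal foot, 63 mm wide at the foot, 209 mm tall, origin at its underside; leave it alone.

How it is judged (in metres and radians):
On the way, in this order (a step that is already met when the one before it is completed fails the run):
1. the punch is out of its rest (distance between punch_tip and rest_foot above 0.06 m), for 0.1 s.
2. the punch has snapped with its point on the cross, held upright (value of joint punch_point above 0.007 m and distance between punch_tip and mark below 0.005 m and angle between punch_grip's own z axis and vertical below 0.17 rad), for 0.1 s.
At the end, for the whole second after the job is handed in: The punch lies at rest in its trough, point sprung out (within 3 mm), point and grip centre each within 12 mm of their places. On the way it was pressed past its snap (over 7 mm in, for 0.1 s), point within 5 mm of the cross, within 10 degrees of upright (distance between punch_tip and rest_foot below 0.012 m and distance between punch_grip and rest_grip below 0.012 m and value of joint punch_point below 0.003 m and linear speed of punch below 0.02 m/s); the robot touches nothing.
It fails at once if the punch was fired away from the cross (value of joint punch_point above 0.006 m and distance between punch_tip and mark above 0.008 m).
It fails at once if a bystander was moved more than 20 mm (distance of any of dark_bottle, dropper, cylinder from where it was at the start of the episode above 0.02 m).
It also fails if it takes over 59 s, if anything falls off the work surface, if the arm or the gripper's body presses on something with over 40 N, if the wrist force passes 120 N, or if a joint passes its speed limit or range.

## Working session

There is one attempt and no reset: what is moved stays moved. The work goes in short steps, each a Python script; the robot and the scene stay as the last script left them, time stands still between calls to the robot, and variables do not carry over. Pictures are saved under pics/ and viewed, at most 10 in all, crops included, and the job is handed in when it is done.

```bash
mkdir -p pics; python3 - <<'E'
from workcell import robot
import cv2,numpy as np,pickle
d={}
for n in("side","top"):
    c=robot.read_camera(n);d[n]=c;cv2.imwrite(f"pics/{n}0.png",c["image"])
    print(n,np.round(c["camera_matrix"],1).tolist(),np.round(c["pose"],3).tolist())
pickle.dump(d,open("cam0.pkl","wb"))
s=robot.state();print(s["t"],s["eef_rot"],s["force"],s["grip_width"])
E
```

```text
side [[391.4, 0.0, 243.5], [0.0, 391.4, 192.8], [0.0, 0.0, 1.0]] [[-0.978, -0.15, 0.148, 468.899], [-0.21, 0.735, -0.645, 517.191], [-0.013, -0.661, -0.75, 738.382], [0.0, 0.0, 0.0, 1.0]]
top [[475.6, 0.0, 242.3], [0.0, 475.6, 196.6], [0.0, 0.0, 1.0]] [[0.06, -0.978, 0.2, 328.107], [-0.998, -0.058, 0.016, -21.555], [-0.004, -0.2, -0.98, 1281.488], [0.0, 0.0, 0.0, 1.0]]
0.1 [ 9.80571079e-01 -1.96162193e-01 -1.22179525e-04  8.58745033e-04] [0.50757567 0.31380113 0.4843113 ] 85.33665191489652
```

View pics/side0.png

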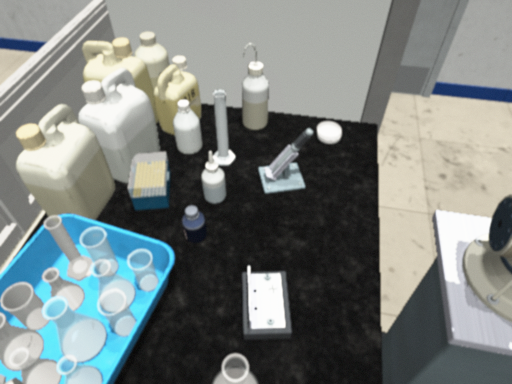

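View pics/top0.png

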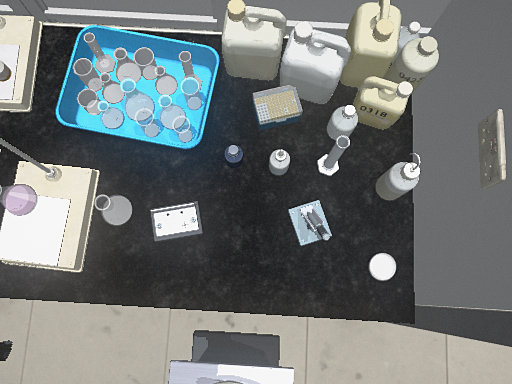

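Side view: block at about (267,303), rest and punch at (285,170). Top view: block at (177,221), rest at (312,222). I'll zoom in on both.

```bash
python3 - <<'E'
import cv2,numpy as np,pickle
d=pickle.load(open("cam0.pkl","rb"))
def crop(n,x,y,w,h,s): return cv2.resize(d[n]["image"][y:y+h,x:x+w],None,fx=s,fy=s,interpolation=cv2.INTER_CUBIC)
a=np.vstack([np.hstack([crop("top",145,195,64,50,6),crop("top",280,195,64,50,6)]),np.hstack([crop("side",236,255,64,50*2-10,6)[:540],crop("side",255,122,64,90,6)])])
a=cv2.resize(a,None,fx=.7,fy=.7,interpolation=cv2.INTER_AREA)
cv2.imwrite("pics/z.png",a);print(a.shape)
E
```

```text
(588, 538, 3)
```

View pics/z.png

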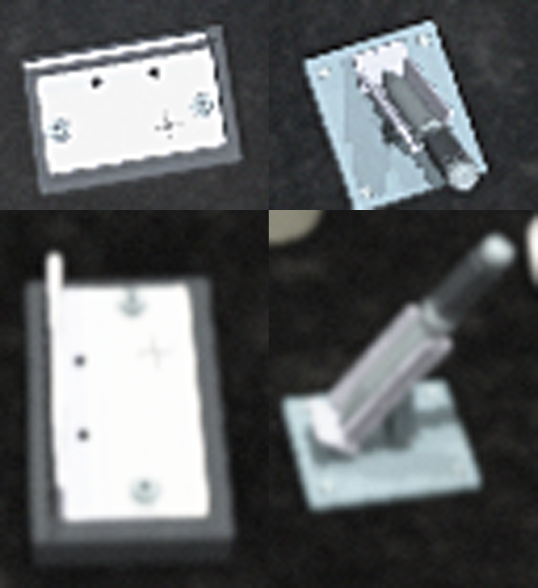

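```bash
cat > h.py <<'E'
import cv2,numpy as np,pickle
from scipy.spatial.transform import Rotation as R
def ray(c,p):
    K,T=c["camera_matrix"],c["pose"]
    d=T[:3,:3]@np.linalg.solve(K,[p[0],p[1],1.]);return T[:3,3],d/np.linalg.norm(d)
def onz(c,p,z):
    o,d=ray(c,p);return o+d*(z-o[2])/d[2]
def tri(cs,ps):
    A=np.zeros((3,3));b=np.zeros(3);rs=[ray(c,p) for c,p in zip(cs,ps)]
    for o,d in rs:
        M=np.eye(3)-np.outer(d,d);A+=M;b+=M@o
    x=np.linalg.solve(A,b);return x,max(np.linalg.norm(np.cross(x-o,d)) for o,d in rs)
def proj(c,X):
    T=np.linalg.inv(c["pose"]);p=c["camera_matrix"]@(T[:3,:3]@X+T[:3,3]);return p[:2]/p[2]
E
python3 - <<'E'
from h import *
d=pickle.load(open("cam0.pkl","rb"));t,s=d["top"],d["side"]
def dark(c,u,v,r):
    g=c["image"][v-r:v+r+1,u-r:u+r+1].astype(float).mean(2);w=np.clip(np.percentile(g,60)-15-g,0,None)
    yy,xx=np.mgrid[-r:r+1,-r:r+1];return np.array([u+(w*xx).sum()/w.sum(),v+(w*yy).sum()/w.sum()])
for c,u,v in((t,185,224),(s,272,288)):
    p=dark(c,u,v,4);print("mark",p,onz(c,p,35))
out=[]
for n,c,(x,y,w,h) in(("top",t,(280,195,60,55)),("side",s,(250,150,60,48))):
    im=c["image"][y:y+h,x:x+w];B,G,Rr=[im[...,i].astype(int) for i in range(3)]
    m=((B-Rr>18)&(B>90)).astype(np.uint8)
    m=cv2.morphologyEx(m,cv2.MORPH_OPEN,np.ones((2,2),np.uint8))
    k=max(cv2.findContours(m,0,2)[0],key=cv2.contourArea)
    q=cv2.convexHull(k).reshape(-1,2)+[x,y]
    P=np.array([onz(c,p,8)[:2] for p in q])
    r=cv2.minAreaRect(P.astype(np.float32));print(n,r,cv2.contourArea(P.astype(np.float32)));print(np.round(cv2.boxPoints(r),1).tolist())
    out.append(cv2.resize(np.hstack([im,np.dstack([m*255]*3)]),None,fx=5,fy=5,interpolation=0)[:240])
o=np.vstack([cv2.resize(a,(600,240)) for a in out]);cv2.imwrite("pics/m.png",o)
E
```

```text
mark [184.33197832 224.52235772] [497.72148606 147.99052838  35.        ]
mark [272.45714286 288.31428571] [499.27464507 146.35345717  35.        ]
top ((522.9562377929688, -188.85577392578125), (109.70834350585938, 89.56453704833984), 21.422775268554688) 9405.718843506183
[[455.5, -167.1999969482422], [488.20001220703125, -250.60000610351562], [590.4000244140625, -210.5], [557.7000122070312, -127.0999984741211]]
side ((527.326171875, -180.24819946289062), (104.23272705078125, 90.46739196777344), 21.52599334716797) 7322.069476752542
[[462.20001220703125, -157.3000030517578], [495.3999938964844, -241.39999389648438], [592.4000244140625, -203.1999969482422], [559.2000122070312, -119.0]]
```

View pics/m.png

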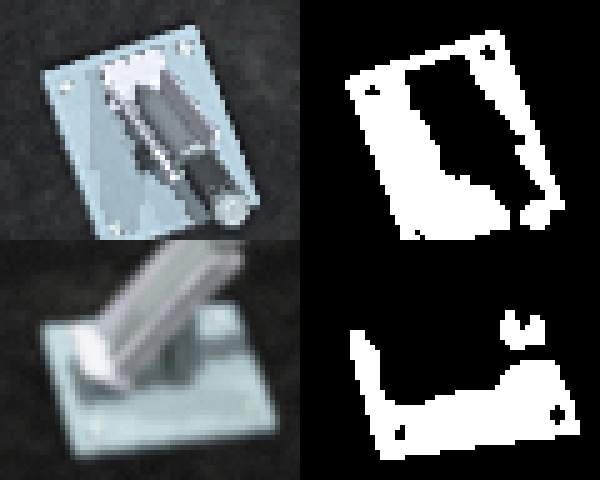

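```bash
python3 - <<'E'
from h import *
d=pickle.load(open("cam0.pkl","rb"));t,s=d["top"],d["side"]
def px(n,a): 
    a=np.array(a,float); return (a-[269,0])/4.2+[280,195]-.4 if n=="top" else (a-[269,210])/4.2+[255,122]-.4
crit=(3,50,.01)
T=px("top",[(305,62),(433,22),(487,170),(357,211)]);S=px("side",[(283,402),(446,380),(481,487),(312,508)])
def sub(c,p,w=3): return cv2.cornerSubPix(cv2.cvtColor(c["image"],6),p.astype(np.float32).reshape(-1,1,2),(w,w),(-1,-1),crit).reshape(-1,2)
for n,c,p in(("top",t,T),("side",s,S)):
    for q in(p,sub(c,p)):
        P=np.array([onz(c,x,8)[:2] for x in q]);e=np.roll(P,-1,0)-P
        print(n,np.round(P,1).tolist(),np.round(np.linalg.norm(e,axis=1),1),np.round(np.degrees(np.arctan2(e[:,1],e[:,0])),1),P.mean(0))
cap=tri([t,s],[px("top",[463,176]),px("side",[498,249])]);print("cap",cap)
col=tri([t,s],[px("top",[432,126]),px("side",[433,316])]);print("collar",col)
E
```

```text
top [[559.7, -126.6], [591.0, -208.4], [496.6, -245.6], [465.4, -163.6]] [ 87.6 101.5  87.7 101.3] [ -69.1 -158.5  110.8   21.4] [ 528.16129535 -186.06795667]
top [[560.0, -125.8], [592.2, -207.8], [497.6, -245.6], [464.2, -163.0]] [ 88.1 101.9  89.1 102.7] [ -68.5 -158.2  112.    21.2] [ 528.51168479 -185.54709143]
side [[594.8, -206.0], [497.0, -245.9], [465.4, -158.8], [561.4, -122.1]] [105.5  92.7 102.8  90.2] [-157.8  110.    20.9  -68.3] [ 529.64375254 -183.19930543]
side [[594.8, -208.6], [497.0, -245.9], [466.2, -159.5], [561.7, -122.0]] [104.7  91.7 102.6  92.7] [-159.1  109.7   21.4  -69. ] [ 529.93160354 -184.00704825]
cap (array([ 474.92692371, -207.47215548,  148.88682901]), np.float64(1.23341446581493))
collar (array([ 507.48867982, -195.32682414,  105.05912893]), np.float64(0.5183288574734234))
```

```bash
cat >> h.py <<'E'
yaw=np.radians(21.3);ex=np.array([np.cos(yaw),np.sin(yaw),0]);ey=np.array([-np.sin(yaw),np.cos(yaw),0]);ez=np.array([0,0,1.])
a=np.radians(35);u=-np.sin(a)*ex+np.cos(a)*ez;n=np.cos(a)*ex+np.sin(a)*ez
foot=np.array([554.7,-174.9,25]);mark=np.array([498.5,147.2,35])
def Q(z,y):  # tool z, tool y
    return R.from_matrix(np.column_stack([np.cross(y,z),y,z])).as_quat()
G=106  # TCP distance from the tip along the punch
E
python3 - <<'E'
from h import *
from workcell import robot
for sg in(1,-1):
    q=Q(-u,sg*ey);
    print(sg,[np.round(j,2).tolist() if (j:=robot.ik(p,q)) is not None else None for p in(foot+G*u,foot+(G+80)*u,foot+G*u+70*n)])
    for w in(0,.3,-.3,.6):
        y=R.from_euler('z',w).apply(sg*ey);j=robot.ik(mark+ez*G,Q(-ez,y));print(w,None if j is None else np.round(j,2))
E
```

```text
1 [[-0.42, 0.13, -0.32, -0.63, -0.77, -0.4], [-0.5, 0.01, -0.28, -0.57, -0.94, -0.44], [-0.3, 0.13, -0.23, -0.53, -0.78, -0.59]]
0 [ 0.59  0.24 -0.14  0.   -1.19 -1.79]
0.3 [ 0.59  0.24 -0.14  0.   -1.19 -1.49]
-0.3 [ 0.59  0.24 -0.14  0.   -1.19 -2.09]
0.6 [ 0.59  0.24 -0.14  0.   -1.19 -1.19]
-1 [[-0.42, 0.13, -0.32, -0.63, -0.77, 2.74], [-0.5, 0.01, -0.28, -0.57, -0.94, 2.7], [-0.3, 0.13, -0.23, -0.53, -0.78, 2.55]]
0 [ 0.59  0.24 -0.14  0.   -1.19  1.35]
0.3 [ 0.59  0.24 -0.14  0.   -1.19  1.65]
-0.3 [ 0.59  0.24 -0.14  0.   -1.19  1.05]
0.6 [ 0.59  0.24 -0.14  0.   -1.19  1.95]
```

```bash
python3 - <<'E'
from h import *
from workcell import robot
q=Q(-u,ey);pre=foot+(G+80)*u
robot.gripper_to(50)
robot.goto(pre+[0,0,100],q);robot.line_to(pre,vel=200)
print("hit",robot.line_to(foot+G*u,vel=60,guard=12))
s=robot.state();print(s["t"],s["position"]-(foot+G*u),s["force"])
c={n:robot.read_camera(n) for n in("top","side")}
a=cv2.resize(c["top"]["image"][150:270,260:380],(400,400));b=cv2.resize(c["side"]["image"][90:210,230:350],(400,400))
cv2.imwrite("pics/g.png",np.hstack([a,b]))
E
```

```text
hit False
5.3667 [ 0.07438512 -0.20136737  0.41361255] [-0.77461213 -0.69518737 -0.35404764]
```

View pics/g.png

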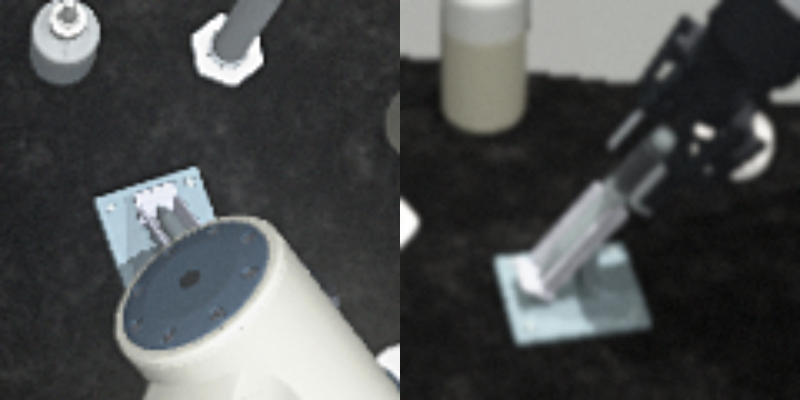

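The side view shows the pads, near crop (625,130) and (650,190), straddling the dark grip. Next I'll close, lift, and move to a hover over the mark.

```bash
python3 - <<'E'
from h import *
from workcell import robot
robot.gripper_to(0,80);s=robot.state();print(s["t"],s["grip_width"],s["force"],s["finger_force"])
robot.line_to(foot+G*u+60*n,vel=80)
robot.line_to(foot+G*u+60*n+[0,0,60],vel=150)
qm=Q(-ez,R.from_euler('z',.3).apply(ey))
robot.goto(mark+[0,0,G+110],qm)
robot.line_to(mark+[0,0,G+25],vel=120);robot.dwell(.2)
s=robot.state();print(s["t"],s["position"],s["grip_width"],s["force"])
c={n:robot.read_camera(n) for n in("top","side")};pickle.dump(c,open("cam1.pkl","wb"))
a=cv2.resize(c["side"]["image"][190:340,200:350],(600,600),interpolation=2)
cv2.imwrite("pics/h.png",a)
for k in c:
  print(k,[proj(c[k],mark+[0,0,z]).round(1) for z in(0,25,85,126)])
E
```

```text
5.8667 14.789984564675594 [-0.36205091 -0.42077609  0.54357613] 77.71641612052917
9.6417 [498.92608338 147.4220794  166.78199797] 14.85269345140695 [-0.35002368 -0.25021581 -1.82381285]
top [array([184.7, 224.2]), array([183.5, 222.9]), array([180.4, 219.3]), array([178.1, 216.7])]
side [array([272.8, 288.8]), array([273.3, 282.6]), array([274.8, 266.3]), array([276. , 253.9])]
```

View pics/h.png

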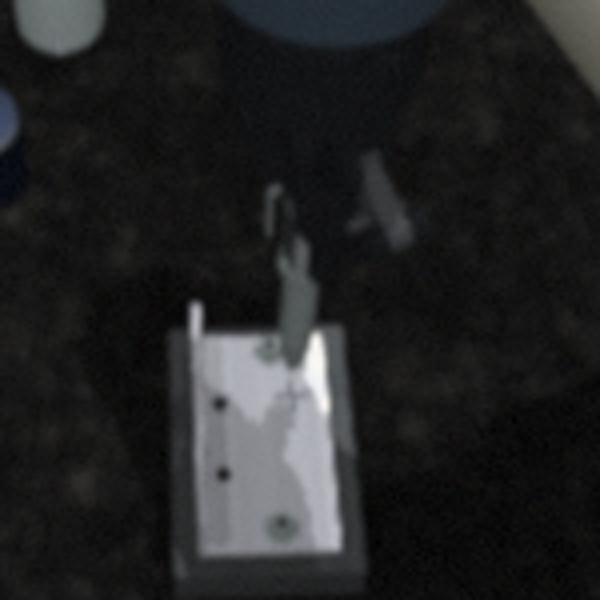

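The tip is at side pixel (273,283), where (273.3,282.6) was predicted. The cross is at (273,289) and the barrel is in line with the vertical, so I can press.

```bash
python3 - <<'E'
from h import *
from workcell import robot
m=mark+[-.4,-.2,0]
robot.line_to(m+[0,0,G+5],vel=60);robot.dwell(.2)
s=robot.state();print(s["t"],s["position"],s["force"])
h=robot.line_to(m+[0,0,G-14],vel=12,guard=25)
for i in range(4):
    s=robot.state();print(h,s["t"],s["position"],s["force"]);robot.dwell(.15)
c=robot.read_camera("side");cv2.imwrite("pics/p.png",cv2.resize(c["image"][190:340,200:350],(600,600),interpolation=2))
E
```

```text
10.425 [498.32056068 147.11924058 146.31632084] [ 0.16041641  0.09008837 -1.62999871]
True 11.7167 [498.83423385 147.03723196 132.23475963] [-2.18724486  0.51496399  8.05377897]
True 11.8667 [498.85457063 147.04693535 132.38090267] [-2.90223415  0.17903711  8.84554675]
True 12.0167 [498.86046398 147.02558243 132.43134327] [-2.90158153 -0.31881773  7.89686842]
True 12.1667 [498.86284112 147.06000719 132.44087665] [-3.16843059  0.46889251  8.77286287]
```

View pics/p.png

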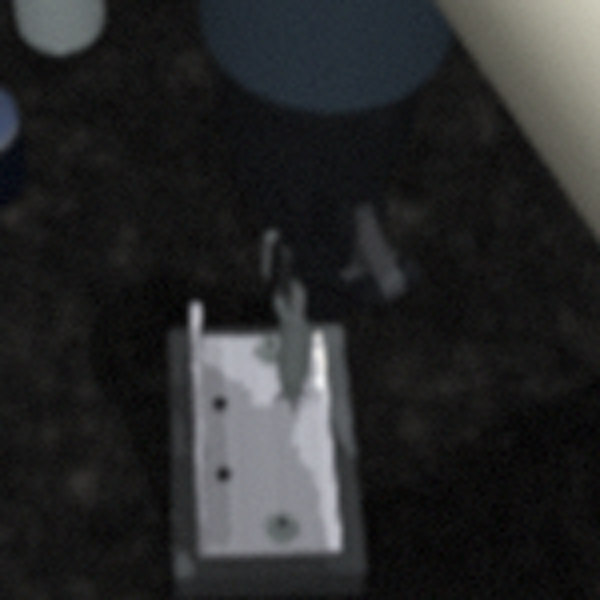

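```bash
python3 - <<'E'
from h import *
from workcell import robot
p=robot.state()["position"]
for k in range(3):
    h=robot.line_to(p-[0,0,.7*(k+1)],vel=5,guard=20);robot.dwell(.15)
    s=robot.state();print(h,s["position"][2],s["force"][2])
    if h:break
E
```

```text
False 132.53493698384966 7.249464030542776
False 132.2661332610417 9.22138392017321
False 132.05011094022976 12.630418762045098
```

```bash
python3 - <<'E'
from h import *
from workcell import robot
p=robot.state()["position"]
print(robot.line_to(p-[0,0,2.5],vel=8,guard=15));robot.dwell(.3)
s=robot.state();print(s["t"],s["position"],s["force"],s["grip_width"])
x=s["position"]
robot.line_to(x+[0,0,60],vel=60);robot.dwell(.3)
c={n:robot.read_camera(n) for n in("top","side")};s=robot.state();print(s["t"],s["position"],s["force"])
cv2.imwrite("pics/a.png",np.hstack([cv2.resize(c["side"]["image"][170:320,200:350],(500,500),interpolation=2)]))
for z in(0,65,98): print(z,(proj(c["side"],s["position"]+[0,0,z-G])-[200,170])*500/150)
E
```

```text
False
14.2083 [499.80673849 147.16248256 131.84378703] [-4.94374373 -0.20390472 14.01155796] 15.06974709554829
15.8 [499.76765216 147.15624482 191.77061925] [-0.16847209  0.54372449 -2.55636489]
0 [244.30782265 352.22857465]
65 [249.83383596 289.88389006]
98 [252.95221084 254.70227051]
```

View pics/a.png

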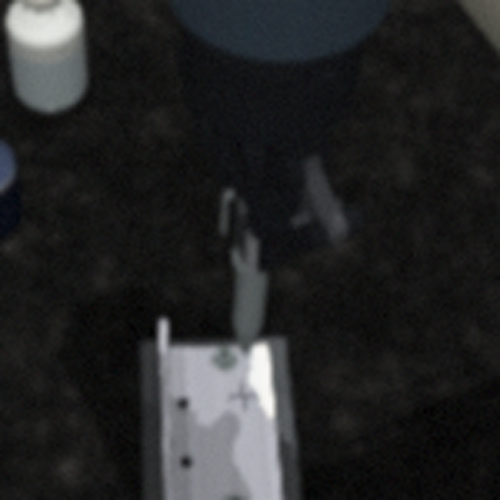

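Net force reached about 16 N on a hard stop, above the 12 N spring peak, so the punch has fired. In this view the tip (247,347) still lines up with the cross column, and the punch is straight in the hand. Now I'll put it back.

```bash
python3 - <<'E'
from h import *
from workcell import robot
q=Q(-u,ey);B=foot+(G+4)*u
s=robot.state();robot.line_to(s["position"]+[0,0,60],vel=150)
robot.goto(B+60*n+[0,0,60],q);robot.line_to(B+60*n,vel=150)
robot.line_to(B+20*n,vel=80);robot.dwell(.2);print(robot.state()["force"])
print(robot.line_to(B+.5*n,vel=25,guard=10));robot.dwell(.2)
s=robot.state();d=s["position"]-foot;print(s["t"],d@u,d@n,d@ey,s["force"],s["torque"])
c=robot.read_camera("side");cv2.imwrite("pics/b.png",cv2.resize(c["image"][90:210,230:350],(500,500),interpolation=2))
E
```

```text
[-0.02433436 -0.40144773 -1.78578061]
False
20.15 109.97792833411124 0.5655381055700435 0.03847077485550298 [-0.24862476  0.38692041 -2.76718724] [-0.81506565  2.04512899 -0.04778382]
```

View pics/b.png

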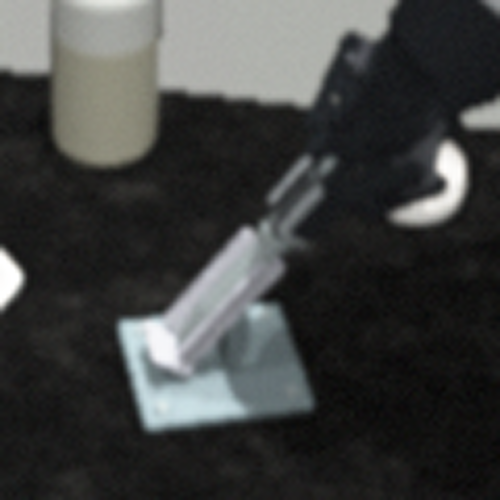

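Side view: the barrel is in the trough with the collar at (275,235) just above it, and there is no contact force. Next I'll lower it along the trough onto the foot, let go and back off.

```bash
python3 - <<'E'
from h import *
from workcell import robot
print(robot.line_to(foot+(G-1)*u+.3*n,vel=10,guard=4))
s=robot.state();d=s["position"]-foot;print(s["t"],d@u,d@n,s["force"])
robot.gripper_to(45);robot.dwell(.3)
p=robot.state()["position"];robot.line_to(p+110*u,vel=80)
robot.line_to(robot.state()["position"]+[-60,0,120],vel=200);robot.dwell(.3)
c={n:robot.read_camera(n) for n in("top","side")};print(robot.state()["t"])
cv2.imwrite("pics/e.png",np.hstack([cv2.resize(c["top"]["image"][190:250,280:340],(400,400),interpolation=2),cv2.resize(c["side"]["image"][110:210,230:330],(400,400),interpolation=2)]))
o=pickle.load(open("cam0.pkl","rb"))
for k,(x,y,w,h) in(("top",(280,190,60,60)),("side",(250,120,70,80))):
    D=cv2.absdiff(c[k]["image"],o[k]["image"])[y:y+h,x:x+w].max(2);print(k,(D>40).sum(),D.mean())
E
```

```text
False
20.85 105.092706208011 0.4171182232508453 [-1.7054535   0.47565169 -0.45668449]
24.2917
top 85 6.447777777777778
side 17 3.6757142857142857
```

View pics/e.png

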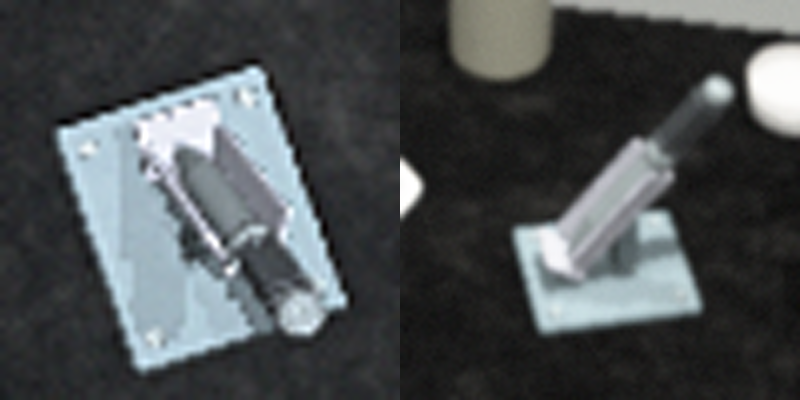

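Both views show the punch lying in the trough as at the start, with the cap at side crop (717,88). The gripper is clear, so I'm handing the job in.

```bash
python3 -c "
from workcell import robot
print(robot.sign_off())"
```

```text
the job is handed in; nothing more can be done
None
```

I pressed the punch on the cross to about 16 N, past its 12 N snap and onto the hard stop, then laid it back in the rest, let go and handed the job in at about 24 s. The sign-off gave no verdict, and I didn't check the bottles and cylinder again at the end.

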